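Put the lathe accessories back on their silhouettes

TASK

Tidy the turning bench: put each of the four loose lathe accessories (large faceplate, small faceplate, four-armed clamp handle, wooden block with two holes) on the white board that shows its own black silhouette, in any order. Each must lie flat, the same way up as now, centred on its silhouette, with the clamp handle's arms and the block's length turned to line up with theirs. Leave the little dark wooden vase standing where it is.

Things in the scene. Friction and masses are not known exactly. Their poses are not given: they have to be found in the camera images.
- plate_large_mid (a point): large steel faceplate: flat disc 92 mm across and 8 mm thick, lying on the bench, with a round hub 36 mm across standing up in its centre to 44 mm total height; ring of 8 small dark marks; about 0.3-0.65 kg. Easily gripped by the hub. This point: on its axis, 22 mm above its underside; z up the hub.
- plate_small_mid (a point): small steel faceplate of the same kind: disc 60 mm across and 8 mm thick, hub 28 mm across, total height 44 mm; 4 small dark marks. This point: on its axis, 22 mm above its underside; z up the hub.
- clamp_cross_mid (a point): grey four-armed clamp handle lying flat: a plus shape, 86 mm tip to tip both ways, arms 18 mm wide and 16 mm high, with a round hub 32 mm across in the centre standing up to 44 mm total height. This point: on the hub axis, 22 mm above the underside; x and y along the arms, z up. All four arms are alike.
- block_mid (a point): brown wooden block, 110 mm long (x), 32 mm wide (y), 40 mm high (z), with two dark round hole marks on top. This point: its centre, 20 mm above the underside. Its two ends are alike.
- pad_large: fixed square white board lying on the bench, 120 x 120 mm, 6 mm thick, with a flat black painted silhouette (no depth) centred on it: a disc 100 mm across, for the large faceplate. Origin: centre of the board's underside, so the surface the thing rests on is 6 mm above the origin.
- pad_small: fixed square white board lying on the bench, 120 x 120 mm, 6 mm thick, with a flat black painted silhouette (no depth) centred on it: a disc 68 mm across, for the small faceplate. Origin: centre of the board's underside, so the surface the thing rests on is 6 mm above the origin.
- pad_cross: fixed square white board lying on the bench, 120 x 120 mm, 6 mm thick, with a flat black painted silhouette (no depth) centred on it: a plus shape 94 mm tip to tip with 26 mm wide arms along the board's x and y, for the clamp handle (any quarter turn fits). Origin: centre of the board's underside, so the surface the thing rests on is 6 mm above the origin.
- pad_block: fixed square white board lying on the bench, 120 x 120 mm, 6 mm thick, with a flat black painted silhouette (no depth) centred on it: a bar 116 x 40 mm, its length along the board's x, for the wooden block (either way round). Origin: centre of the board's underside, so the surface the thing rests on is 6 mm above the origin.
- vase_mid (a point): small dark turned wooden vase standing loose on the bench between the other things, 54 mm across, 78 mm high, to be left standing. This point: on its axis, 39 mm above its foot.
Not all that is in view belongs to the job. Leave any purple look-alike of the part that bears plate_small_mid alone.

How it is judged:
At the end, for the whole second after the job is handed in: Each accessory rests flat (0.1 rad) and still on its own board, centre within 12 mm of the board's centre; handle arms and block length within 0.25 rad of their silhouettes (quarter and half turns equal); the vase stands upright within 30 mm of where it was (horizontal distance between plate_large_mid and pad_large below 0.012 m and height (world z) of plate_large_mid between 0.022 and 0.034 m and angle between each of plate_large_mid, plate_small_mid, clamp_cross_mid, block_mid's own z axis and vertical below 0.1 rad and linear speed of each of plate_large, plate_small, clamp_cross, block below 0.02 m/s and horizontal distance between plate_small_mid and pad_small below 0.012 m and height (world z) of plate_small_mid between 0.022 and 0.034 m and horizontal distance between clamp_cross_mid and pad_cross below 0.012 m and height (world z) of clamp_cross_mid between 0.022 and 0.034 m and horizontal distance between block_mid and pad_block below 0.012 m and height (world z) of block_mid between 0.02 and 0.032 m and (angle between the x axis of clamp_cross_mid and the x axis of pad_cross, either way round below 0.25 rad or angle between the y axis of clamp_cross_mid and the x axis of pad_cross, either way round below 0.25 rad) and angle between the x axis of block_mid and the x axis of pad_block, either way round below 0.25 rad and angle between vase_mid's own z axis and vertical below 0.2 rad and distance of vase_mid from where it was at the start of the episode below 0.03 m); the robot touches nothing.
It fails at once if the vase is knocked over (angle between vase_mid's own z axis and vertical above 0.6 rad).
It also fails if it takes over 109 s, if anything falls off the work surface, if the arm or the gripper's body presses on something with over 40 N, if the wrist force passes 120 N, or if a joint passes its speed limit or range.

ROBOT

A 6-joint arm with a two-finger parallel gripper is mounted at the origin on the work surface. World frame = base frame: x ahead of the robot, y to its left, z up, the work surface at z = 0. Lengths are in m, angles in rad, forces in N, time in s.
With the tool pointing down it reaches from about 0.35 to 0.975 m from the base axis. Payload 17.4 kg.
Tool frame: the origin (TCP) lies at the very end of the fingers, on their centre line; the grasp point (between the pads) lies 19 mm behind it; z points along the fingers, y is the direction in which the jaws open and shut (so a half turn about z gives the same grasp; the last joint's range is limited). The gripper opens to 85 mm and grips with 20 to 120 N. Pads are 22 mm wide; open, the fingers measure 114 mm over their backs; the gripper's body (76 mm by 85 mm) begins 54 mm behind the grasp point. The pads swing forward as they close: fully open they stand 13 mm farther back than shut.
Start: joints at [-0.038, 0.116, 1.442, -0, 1.584, -0.038], TCP at [0.675, -0, 0.231] pointing down, gripper open.
Joint ranges: [-2.83, 2.83], [-0.83, 2.19], [0.07, 2.5], [-1.14, 4.28], [0.01, 3], [-2.97, 2.97]. Speed limits (rad/s): [1.89, 1.89, 2.22, 3.14, 3.14, 3.14].

INTERFACE

Orientations are given as [roll, pitch, yaw] about the fixed x, y, z axes, in that order (R = Rz(yaw) Ry(pitch) Rx(roll)).
In Python, from cell import r gives the robot as it stands.
- The arm moves only by the tool play_rows, never from a script. Its argument "deltas" is a list of rows, each a list of 5 numbers: the gripper's target within -1 to 1 (fully open at 1, half-way at 0, shut at -1), then the shift along the world's x, y, z in units of 30 mm (1.0 is 30 mm), then the turn about the world's z in units of 10 degrees (1.0 is 10 degrees). A call has 1 to 8 rows; each row is the pose to reach, as a shift and turn from the pose measured when the call began; what a row does not reach only later rows make up. A row lasts 1/8 s, in which the tool goes at most 62.5 mm and 10.7 degrees, less where a joint would pass 70% of its speed; a pose out of reach is approached as far as the arm can. A call with a gripper value outside its range is refused whole. The fingers move at their own pace and stop on an object; "squeeze" is the grip in N (left out, the last holds). Time passes only in rows, so rows that repeat a pose let the fingers close. It gives the time, the measured TCP pose, the force and the opening at its end, in the units of the state.
- r.get_obs(): the state, without advancing time (a new reading comes with each control period).
- r.grab_frame(name): name is "scene" or "side" or "wrist"; returns a dict with "frame" (480x640x3 uint8, blue, green, red), "vertical_fov" (degrees; the focal length in pixels is half the picture's height over the tangent of half this angle, whatever the lens; pixels are square), "cx", "cy" (the principal point, pixels), "R" (3x3) and "t" (3): a world point X has camera coordinates R X + t; the wrist camera has in their place "hand_eye" (4x4, takes a point from camera to tool coordinates, whose origin is the TCP and whose axes are the flange's). Camera axes: x right, y down, z forward; pixel columns grow to the right and rows downward; lengths in m; the calibration is good to about 2 mm. A picture is of the moment at which its call begins: read the wrist's pose just before it. There is no depth.
- r.sign_off(): hands the job in, once; it reports no verdict.
The state is a dict: "clock": time; "joint_pos": joint angles; "joint_vel": joint speeds; "joint_torque": joint torques, N m; "ee_pos": TCP position; "eef_rot": TCP orientation; "ft_force": force on the tool from outside, world axes, zero at the start; "wrist_torque": the same for the moment, N m; "width": opening from 0.0 (shut) to 1.0 (fully open).
Only numpy, scipy, OpenCV 4.12 (cv2) and the standard library are available. Lean on these libraries where they do the work, as an engineer would, in place of code of your own. Each camera call takes 0.05 s, during which the arm holds its last target.

## Working session

There is one attempt and no reset: what is moved stays moved. The work goes in short steps, Python scripts to look and compute and a tool call to move; the robot and the scene stay as the last step left them, time stands still between calls to the robot, and variables do not carry over. Pictures are saved under pics/ and viewed, and the job is handed in when it is done.

Besides the shell and the picture viewer there is one more tool, called as name(argument=value, ...), one argument or row to a line, values as JSON. play_rows: Moves the arm, as the interface text tells. Its arguments: {"type":"object","properties":{"deltas":{"type":"array","items":{"type":"array","items":{"type":"number"}}},"squeeze":{"type":"number"}},"required":["deltas"]}

```bash
mkdir -p pics; cat > h.py <<'E'
import numpy as np,cv2
from cell import r
from scipy.spatial.transform import Rotation as Ro
def shot(name,fn):
    o=r.get_obs(); f=r.grab_frame(name); cv2.imwrite('pics/'+fn+'.png',f['frame'])
    d={k:v for k,v in f.items() if k!='frame'}
    if name=='wrist':
        T=np.eye(4);T[:3,:3]=Ro.from_euler('xyz',o['eef_rot']).as_matrix();T[:3,3]=o['ee_pos']
        C=T@np.array(f['hand_eye']); d['R']=C[:3,:3].T; d['t']=-C[:3,:3].T@C[:3,3]
    np.save('pics/'+fn+'.npy',d,allow_pickle=True); return f['frame'],d
def load(fn): return np.load('pics/'+fn+'.npy',allow_pickle=True).item()
def ray(d,u,v):
    F=240/np.tan(np.radians(d['vertical_fov'])/2)
    R=np.array(d['R']);t=np.array(d['t'])
    q=R.T@np.array([(u-d['cx'])/F,(v-d['cy'])/F,1]); return -R.T@t,q
def atz(d,u,v,z):
    c,q=ray(d,u,v); return c+q*(z-c[2])/q[2]
def tri(*obs):
    A=np.zeros((3,3));b=np.zeros(3)
    for d,u,v in obs:
        c,q=ray(d,u,v);q=q/np.linalg.norm(q);P=np.eye(3)-np.outer(q,q);A+=P;b+=P@c
    return np.linalg.solve(A,b)
def proj(d,X):
    F=240/np.tan(np.radians(d['vertical_fov'])/2)
    p=np.array(d['R'])@np.array(X)+np.array(d['t']); return F*p[0]/p[2]+d['cx'],F*p[1]/p[2]+d['cy']
E
python3 - <<'E'
from h import *
print(r.get_obs())
for n in ['scene','side','wrist']:
    f,d=shot(n,n+'0'); print(n,d)
E
```

```text
{'clock': 0.0, 'joint_pos': array([-3.77971118e-02,  1.16480632e-01,  1.44229368e+00, -1.31972958e-05,
        1.58402989e+00, -3.77915546e-02]), 'joint_vel': array([-0.00107948,  0.00095995,  0.00149846, -0.00124103, -0.00111372,
       -0.00063897]), 'joint_torque': array([-3.01628024e-03, -7.32023120e+01, -6.32483125e+01, -3.67824050e-04,
        6.55109907e-03, -4.52531231e-05]), 'ee_pos': array([ 6.74789748e-01, -2.85608495e-06,  2.30548151e-01]), 'eef_rot': array([-3.14038147e+00, -3.25883927e-05,  1.57079058e+00]), 'ft_force': array([-0.30920077, -0.42247364,  0.21280402]), 'wrist_torque': array([0.0243209 , 0.02569754, 0.06371403]), 'width': 1.0060542453505659}
scene {'vertical_fov': 44.508060925933435, 'cx': 320.1733056477184, 'cy': 239.6241182866438, 'R': array([[ 0.48776243,  0.87283519,  0.01570181],
       [ 0.62258277, -0.33519414, -0.70713194],
       [-0.61194649,  0.35468807, -0.70690726]]), 't': array([-0.24615244, -0.2503406 ,  1.56944308])}
side {'vertical_fov': 45.487112575544685, 'cx': 322.9597285336507, 'cy': 231.54772942514805, 'R': array([[ 0.88893302, -0.457
[... 158 characters left out ...]
1.37462212])}
wrist {'vertical_fov': 71.19092738212456, 'cx': 317.90480576721245, 'cy': 239.2284706626953, 'hand_eye': array([[ 3.15707182e-04, -9.51457582e-01, -3.07779741e-01,
         7.83368378e-02],
       [ 9.99999943e-01,  3.37650268e-04, -1.80412914e-05,
         5.21963720e-04],
       [ 1.21087436e-04, -3.07779718e-01,  9.51457635e-01,
        -1.42632866e-01],
       [ 0.00000000e+00,  0.00000000e+00,  0.00000000e+00,
         1.00000000e+00]]), 'R': array([[ 9.99999333e-01,  3.34317745e-04, -1.10539521e-03],
       [ 6.58265078e-04, -9.51471260e-01,  3.07736914e-01],
       [-9.48869866e-04, -3.07737437e-01, -9.51470845e-01]]), 't': array([-0.67513097, -0.04077771,  0.37990959])}
```

View pics/scene0.png

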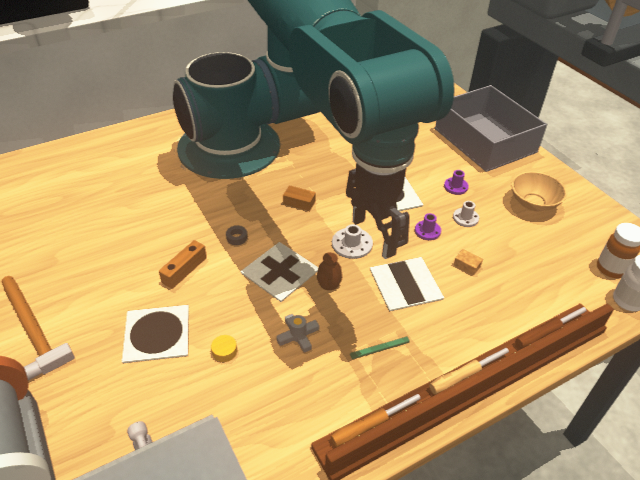

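View pics/side0.png

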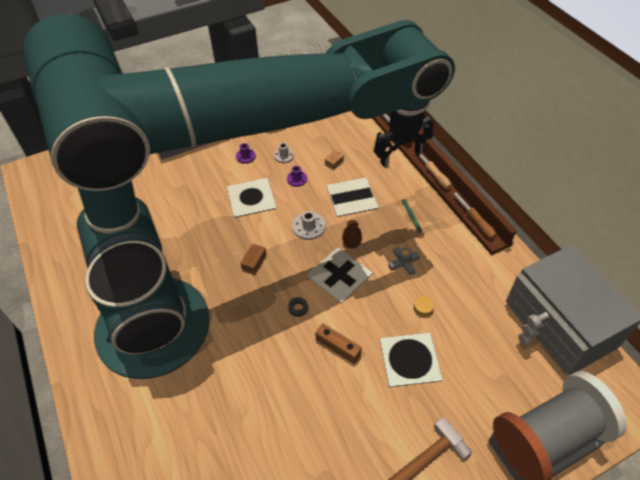

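View pics/wrist0.png

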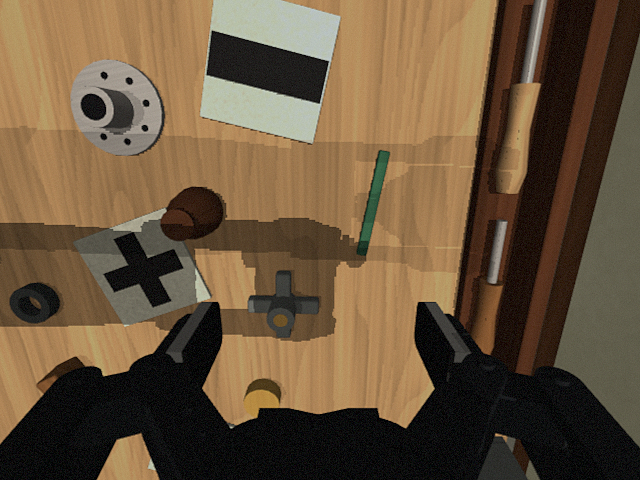

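```bash
python3 - <<'E'
import cv2
def crop(fn,x0,y0,w,h,s,o):
    f=cv2.imread(f'pics/{fn}.png')[y0:y0+h,x0:x0+w]; f=cv2.resize(f,None,fx=s,fy=s,interpolation=cv2.INTER_CUBIC)
    for x in range((x0//20+1)*20,x0+w,20):
        cv2.line(f,((x-x0)*s,0),((x-x0)*s,6),(0,0,255),1); cv2.putText(f,str(x),((x-x0)*s-10,18),0,.35,(0,0,255),1)
    for y in range((y0//20+1)*20,y0+h,20):
        cv2.line(f,(0,(y-y0)*s),(6,(y-y0)*s),(0,0,255),1); cv2.putText(f,str(y),(8,(y-y0)*s+4),0,.35,(0,0,255),1)
    cv2.imwrite(f'pics/{o}.png',f)
crop('scene0',320,160,180,150,4,'c1')
crop('scene0',110,220,220,145,3,'c2')
crop('side0',220,130,200,130,4,'c3')
crop('side0',280,230,170,160,3,'c4')
E
```

```text
(no output)
```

View pics/c1.png

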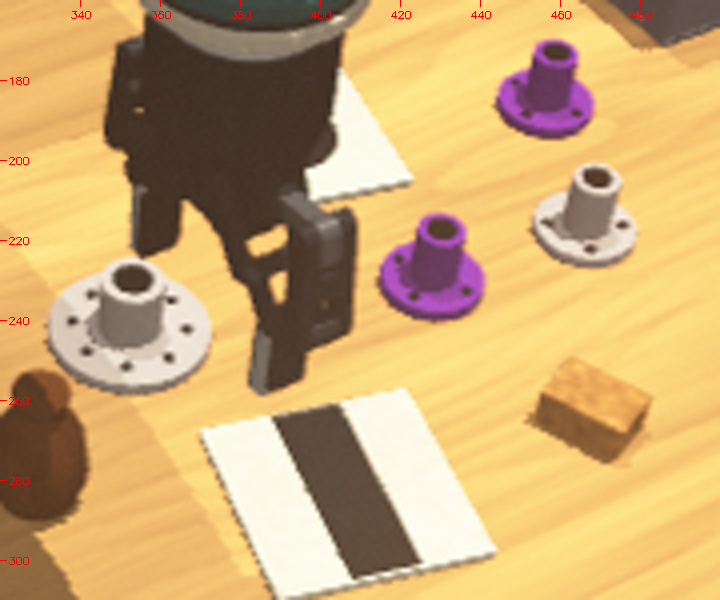

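View pics/c2.png

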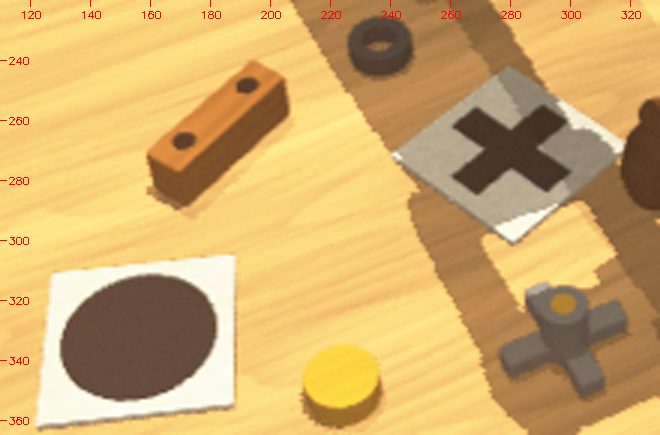

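View pics/c3.png

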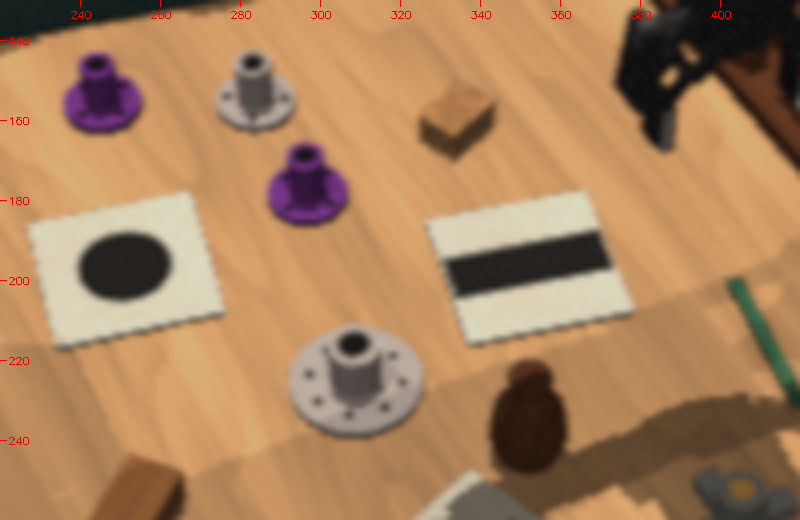

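View pics/c4.png

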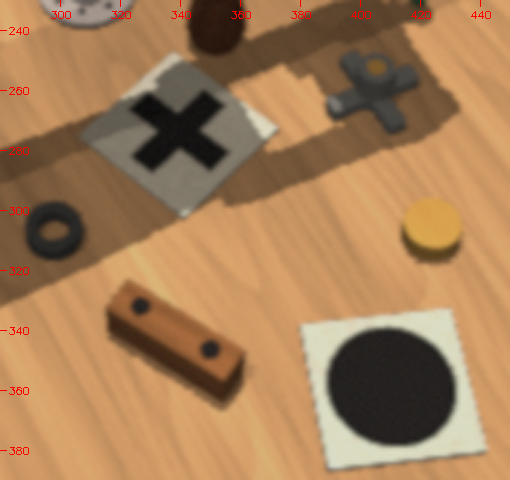

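```bash
cat > m.py <<'E'
from h import *
S=load('scene0');D=load('side0')
s1=lambda x,y:(S,320+x/4,160+y/4)
s2=lambda x,y:(S,110+x/3,220+y/3)
d3=lambda x,y:(D,220+x/4,130+y/4)
d4=lambda x,y:(D,280+x/3,230+y/3)
def res(p,*o): return [np.round(np.array(proj(d,p))-[u,v],1).tolist() for d,u,v in o]
for n,o in dict(large=(s1(133,277),d3(354,343)),small=(s1(597,177),d3(253,62)),cross=(s2(562,302),d4(377,66)),
  bA=(s2(184,141),d4(141,305)),bA2=(s2(184,141),d4(210,349)),bB=(s2(247,85),d4(210,349)),bB2=(s2(247,85),d4(141,305)),
  ).items():
    p=tri(*o);print(n,p.round(4),res(p,*o))
def quad(f,c,z=.006): return np.array([atz(*f(*p),z)[:2] for p in c])
def rep(n,P):
    a,b,c,d=P; t=np.linalg.solve(np.c_[c-a,-(d-b)],b-a)
    ctr=a+t[0]*(c-a); e=[np.linalg.norm(P[i]-P[i-1])*1000 for i in range(4)]
    an=[np.degrees(np.arctan2(*(P[(i+1)%4]-P[i])[::-1]))%90 for i in range(4)]
    print(n,ctr.round(4),np.round(e),np.round(an,1))
rep('pblock S',quad(s1,[(200,430),(405,388),(497,552),(280,600)]))
rep('pblock D',quad(d3,[(427,220),(583,189),(633,312),(472,346)]))
rep('psmall D',quad(d3,[(28,225),(190,191),(224,314),(60,348)]))
rep('plarge S',quad(s2,[(49,272),(235,255),(234,404),(37,428)]))
rep('plarge D',quad(d4,[(300,324),(451,309),(487,450),(329,470)]))
rep('pcross S',quad(s2,[(508,66),(626,148),(513,244),(391,155)]))
rep('pcross D',quad(d4,[(177,52),(278,130),(186,216),(80,134)]))
E
python3 m.py
```

```text
large [0.4699 0.1011 0.043 ] [[-0.3, 0.3], [-0.2, -0.3]]
small [0.5251 0.3813 0.042 ] [[-0.3, 0.3], [-0.1, -0.3]]
cross [ 0.6333 -0.1226  0.0447] [[-0.2, 0.3], [-0.2, -0.2]]
bA [ 0.3604 -0.2558  0.0322] [[9.7, -9.8], [7.9, 9.8]]
bA2 [ 0.3834 -0.2844  0.038 ] [[-0.2, 0.2], [-0.2, -0.2]]
bB [ 0.3786 -0.2586  0.0491] [[-10.8, 9.4], [-7.4, -10.8]]
bB2 [ 0.3543 -0.2279  0.0391] [[-0.2, 0.2], [-0.2, -0.2]]
pblock S [0.6274 0.1382] [119. 119. 120. 119.] [76.8 76.9 76.7 77. ]
pblock D [0.6237 0.1349] [122. 117. 122. 116.] [77.3 76.6 77.5 77.1]
psmall D [0.3698 0.2654] [121. 119. 123. 115.] [78.5 77.3 77.7 79.2]
plarge S [ 0.5027 -0.3595] [122. 122. 119. 119.] [68.3 69.5 69.8 70.6]
plarge D [ 0.4998 -0.3627] [121. 120. 118. 119.] [68.7 69.1 70.  69.4]
pcross S [ 0.4717 -0.0793] [119. 119. 117. 120.] [18.2 20.  19.4 19.8]
pcross D [ 0.4686 -0.0827] [120. 118. 116. 120.] [18.  19.3 20.  18.6]
```

```bash
cat >> m.py <<'E'
print('--')
for n,o in dict(vase=(s1(42,378),d3(532,370)),pA=(s1(441,230),d3(305,154)),pB=(s1(555,52),d3(96,63))).items():
    p=tri(*o);print(n,p.round(4),res(p,*o))
W=load('wrist0')
for n,u,v,z in [('large',94,107,.044),('crosshub',281,322,.044),('pblockc',266,69,.006),('pcrossc',144,269,.006)]: print(n,atz(W,u,v,z))
E
python3 m.py | sed -n '/--/,$p'
python3 - <<'E'
import cv2
f=cv2.imread('pics/wrist0.png')[140:440,0:400]
cv2.imwrite('pics/c5.png',cv2.resize(f,None,fx=2,fy=2,interpolation=cv2.INTER_CUBIC))
E
```

```text
--
vase [ 0.5461 -0.0024  0.0839] [[-0.6, 0.7], [-0.4, -0.6]]
pA [0.5178 0.276  0.0416] [[0.0, -0.0], [0.0, 0.0]]
pB [0.4215 0.4344 0.0417] [[-0.0, 0.0], [-0.0, -0.0]]
large [0.47004235 0.0990024  0.044     ]
crosshub [ 0.63381898 -0.12578474  0.044     ]
pblockc [0.62375596 0.13646629 0.006     ]
pcrossc [ 0.46890193 -0.07770442  0.006     ]
```

View pics/c5.png

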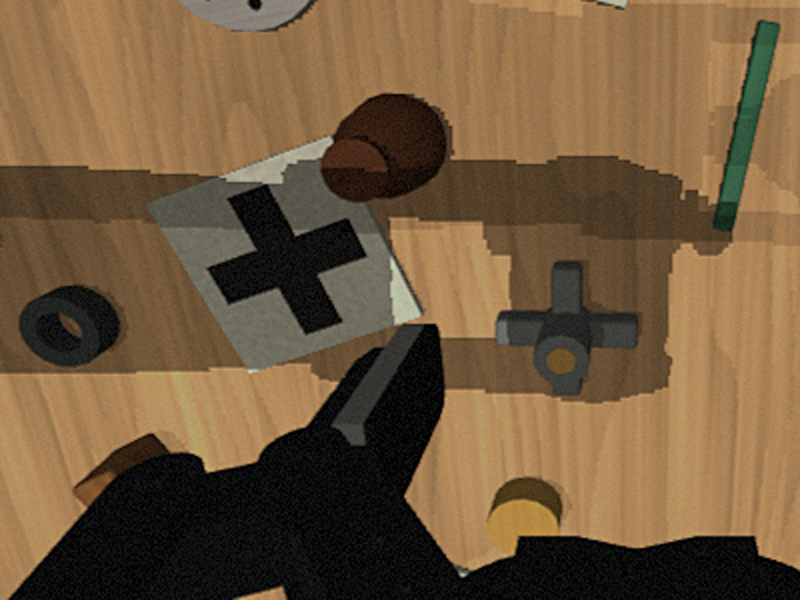

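play_rows(
  deltas=[
    [1, -0.4, -1.4, -0.8, 0],
    [1, -0.9, -2.8, -1.6, 0],
    [1, -1.38, -4.13, -3, 0],
    [1, -1.38, -4.13, -4.5, 0],
    [1, -1.38, -4.13, -6, 0],
    [1, -1.38, -4.13, -6.95, 0],
    [1, -1.38, -4.13, -6.95, 0],
    [1, -1.38, -4.13, -6.95, 0],
  ],
  squeeze=60,
)

```text
clock: 1.15
ee_pos: [0.6341, -0.124, 0.0237]
eef_rot: [3.141, 0.0, 1.571]
ft_force: [0.5, 0.4, 0.8]
width: 1.003
```

play_rows(
  deltas=[
    [-1, 0, 0, 0, 0],
    [-1, 0, 0, 0, 0],
    [-1, 0, 0, 0, 0],
    [-1, 0, 0, 0, 0],
    [-1, 0, 0, 0, 0],
    [-1, 0, 0, 0, 0],
  ],
)

```text
clock: 1.9
ee_pos: [0.6343, -0.1241, 0.0245]
eef_rot: [3.14, 0.0, 1.571]
ft_force: [-2.0, 0.4, 6.4]
width: 0.338
```

play_rows(
  deltas=[
    [-1, 0, 0, 1, 0],
    [-1, 0, 0, 2, 0],
    [-1, 0, 0, 3, 0.5],
    [-1, 0, 0, 4, 1.3],
    [-1, 0, 0, 4.3, 2],
    [-1, 0, 0, 4.3, 2],
  ],
)

```text
clock: 2.65
ee_pos: [0.6345, -0.1241, 0.1541]
eef_rot: [3.14, 0.001, 1.919]
ft_force: [-1.0, -0.5, -2.5]
width: 0.338
```

```bash
python3 - <<'E'
from h import *
shot('wrist','w1'); print(r.get_obs()['ee_pos'],r.get_obs()['eef_rot'],r.get_obs()['width'])
E
```

```text
[ 0.63420211 -0.12404238  0.15312037] [3.14067785e+00 3.06313354e-04 1.91723183e+00] 0.33688529479108864
```

View pics/w1.png

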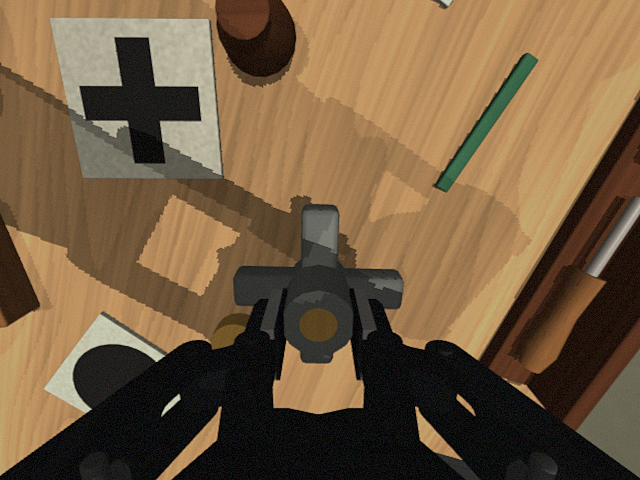

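```bash
python3 - <<'E'
from h import *
W=load('w1'); print(atz(W,318,322,.1726),atz(W,139.5,103,.006))
E
```

```text
[ 0.63434845 -0.12282503  0.1726    ] [ 0.46625749 -0.07965375  0.006     ]
```

play_rows(
  deltas=[
    [-1, -1.5, 0.4, 0, 0],
    [-1, -3, 0.8, 0, 0],
    [-1, -4.5, 1.2, 0, 0],
    [-1, -5.5, 1.47, -0.5, 0],
    [-1, -5.5, 1.47, -1.8, 0],
    [-1, -5.5, 1.47, -3, 0],
    [-1, -5.5, 1.47, -3.8, 0],
    [-1, -5.5, 1.47, -4.0, 0],
  ],
)

```text
clock: 3.7
ee_pos: [0.468, -0.0797, 0.031]
eef_rot: [-3.14, -0.002, 1.915]
ft_force: [-0.6, -0.4, -2.4]
width: 0.342
```

play_rows(
  deltas=[
    [-1, 0, 0, -0.05, 0],
    [-1, 0, 0, -0.05, 0],
  ],
)

```text
clock: 3.95
ee_pos: [0.4685, -0.0798, 0.0305]
eef_rot: [-3.141, -0.001, 1.914]
ft_force: [0.5, 0.7, -1.3]
width: 0.339
```

play_rows(
  deltas=[
    [0.3, 0, 0, 0, 0],
    [0.6, 0, 0, 0, 0],
    [0.9, 0, 0, 0, 0],
    [1, 0, 0, 0, 0],
    [1, 0, 0, 1.5, 0],
    [1, 0, 0, 3, 0],
    [1, 0, 0, 4, 0],
    [1, 0, 0, 4, 0],
  ],
)

```text
clock: 4.95
ee_pos: [0.4694, -0.08, 0.153]
eef_rot: [3.139, 0.001, 1.914]
ft_force: [-0.5, -0.1, -0.1]
width: 1.002
```

```bash
python3 - <<'E'
from h import *
shot('wrist','w2'); print(r.get_obs()['ee_pos'],r.get_obs()['eef_rot'],r.get_obs()['width'])
E
```

```text
[ 0.46875665 -0.07984871  0.15118877] [ 3.14128085e+00 -8.28911855e-05  1.91379136e+00] 1.0015625529225838
```

View pics/w2.png

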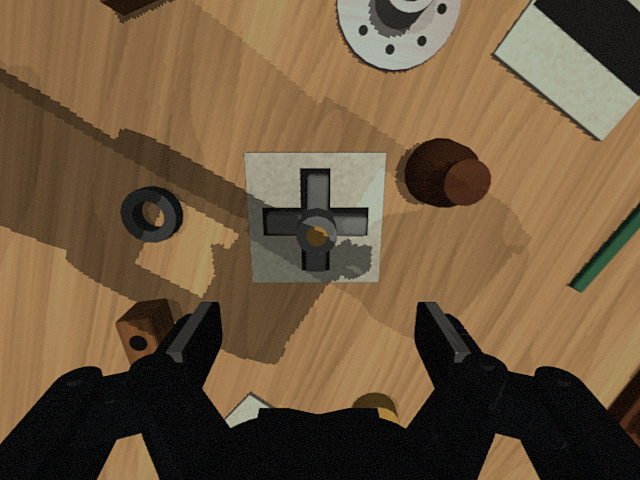

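play_rows(
  deltas=[
    [1, -0.8, -1.4, 0, 0.2],
    [1, -1.6, -2.8, 0, 0.4],
    [1, -2.4, -4.2, 0, 0.75],
    [1, -3.33, -5.87, -0.5, 0.75],
    [1, -3.33, -5.87, -1.5, 0.75],
    [1, -3.33, -5.87, -3, 0.75],
    [1, -3.33, -5.87, -4.3, 0.75],
    [1, -3.33, -5.87, -4.63, 0.75],
  ],
)

```text
clock: 6.0
ee_pos: [0.3673, -0.2548, 0.0092]
eef_rot: [-3.14, -0.005, 2.045]
ft_force: [0.3, 0.4, 0.6]
width: 1.003
```

play_rows(
  deltas=[
    [-1, 0, 0, 0, 0],
    [-1, 0, 0, 0, 0],
    [-1, 0, 0, 0, 0],
    [-1, 0, 0, 0, 0],
    [-1, 0, 0, 0, 0],
    [-1, 0, 0, 0, 0],
  ],
)

```text
clock: 6.75
ee_pos: [0.3679, -0.2553, 0.0105]
eef_rot: [-3.141, -0.003, 2.045]
ft_force: [-0.8, 0.5, 5.7]
width: 0.361
```

play_rows(
  deltas=[
    [-1, 0, 0, 1.5, 0],
    [-1, 0, 0, 3, 0],
    [-1, 0, 0, 4.5, 0.8],
    [-1, 0.6, 1, 4.8, 1.6],
    [-1, 1.3, 2.2, 4.8, 2.4],
    [-1, 2.1, 3.4, 4.8, 3.2],
    [-1, 3, 4.8, 4.8, 4],
    [-1, 3.8, 6.2, 4.8, 5],
  ],
)

```text
clock: 7.75
ee_pos: [0.4828, -0.0678, 0.1553]
eef_rot: [-3.141, -0.001, 2.922]
ft_force: [-0.1, -0.6, -0.7]
width: 0.368
```

```bash
python3 - <<'E'
from h import *
shot('wrist','w3'); print(r.get_obs()['ee_pos'],r.get_obs()['eef_rot'],r.get_obs()['width'])
E
```

```text
[ 0.48444815 -0.06408381  0.15520631] [ 3.14053059e+00 -1.35610348e-03  2.93389481e+00] 0.36320700812244167
```

View pics/w3.png

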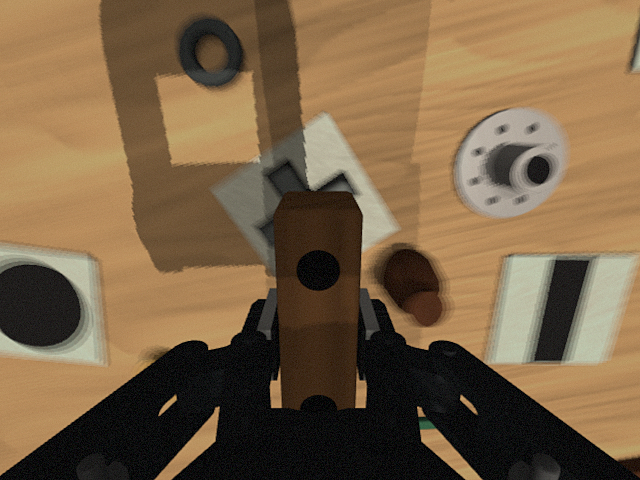

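```bash
python3 - <<'E'
from h import *
W=load('w3'); a=atz(W,318,270,.1847);b=atz(W,318,405,.1847); print(a,b,(a+b)/2,np.linalg.norm(a-b),np.degrees(np.arctan2(*(a-b)[1::-1])))
o=r.get_obs();print(o['ee_pos'],o['eef_rot'],load('wrist0')['vertical_fov'])
E
```

```text
[ 0.45360488 -0.06168532  0.1847    ] [ 0.51388634 -0.07508267  0.1847    ] [ 0.48374561 -0.068384    0.1847    ] 0.06175227273747418 167.46986060011093
[ 0.48444815 -0.06408381  0.15520631] [ 3.14053059e+00 -1.35610348e-03  2.93389481e+00] 71.19092738212456
```

play_rows(
  deltas=[
    [-1, 0.8, 1.2, 0, 0],
    [-1, 1.6, 2.4, 0, 0],
    [-1, 2.5, 3.7, 0, 0],
    [-1, 3.4, 5, 0, 0],
    [-1, 4.2, 6, -0.5, 0],
    [-1, 4.68, 6.68, -1.2, 0],
    [-1, 4.68, 6.68, -2, 0],
    [-1, 4.68, 6.68, -2, 0],
  ],
)

```text
clock: 8.8
ee_pos: [0.6241, 0.1364, 0.0937]
eef_rot: [-3.142, -0.004, 2.934]
ft_force: [-0.0, 0.2, -0.1]
width: 0.365
```

```bash
python3 - <<'E'
from h import *
shot('wrist','w4'); o=r.get_obs(); print(o['ee_pos'],o['eef_rot'])
shot('side','side4')
E
```

```text
[0.62466233 0.13624478 0.09536054] [ 3.14081686e+00 -2.05479284e-03  2.93387178e+00]
```

View pics/w4.png

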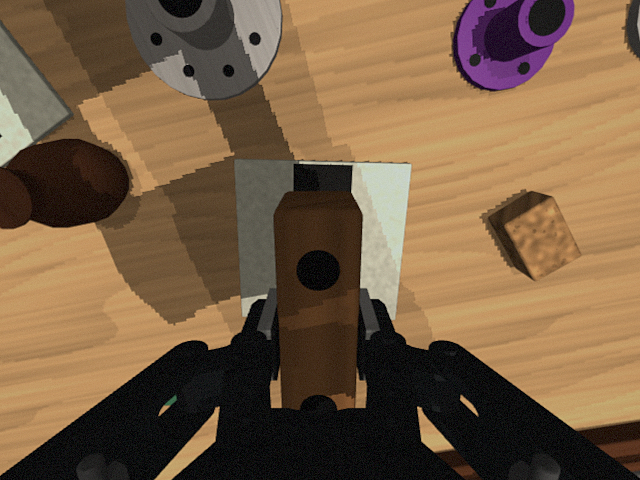

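```bash
python3 - <<'E'
from h import *
W=load('w4'); a=atz(W,236,160,.006);b=atz(W,411,163,.006); m=(a+b)/2; e=(b-a)/np.linalg.norm(b-a)
print(m,np.degrees(np.arctan2(e[1],e[0])),m+0.06*np.array([e[1],-e[0],0]),m-0.06*np.array([e[1],-e[0],0]))
a=atz(W,318,270,.125);b=atz(W,318,405,.125);print((a+b)/2)
E
```

```text
[0.5670254  0.15182923 0.006     ] 77.17469259504911 [0.62552848 0.13851048 0.006     ] [0.50852232 0.16514798 0.006     ]
[0.62379274 0.13598749 0.125     ]
```

play_rows(
  deltas=[
    [-1, 0.03, 0.03, -1, 0],
    [-1, 0.03, 0.03, -2, 0],
    [-1, 0.03, 0.03, -2.4, 0],
    [-1, 0.03, 0.03, -2.55, 0],
    [-1, 0.03, 0.03, -2.6, 0],
    [-1, 0.03, 0.03, -2.6, 0],
  ],
)

```text
clock: 9.65
ee_pos: [0.6264, 0.1371, 0.0194]
eef_rot: [3.14, 0.001, 2.934]
ft_force: [-0.7, 0.6, -0.6]
width: 0.365
```

play_rows(
  deltas=[
    [0.3, 0, 0, 0, 0],
    [0.6, 0, 0, 0, 0],
    [0.9, 0, 0, 0, 0],
    [1, 0, 0, 0, 0],
    [1, 0, 0, 1.5, 0],
    [1, 0, 0, 3, 0],
    [1, 0, 0, 4, 0],
    [1, 0, 0, 4, 0],
  ],
)

```text
clock: 10.65
ee_pos: [0.6274, 0.1373, 0.1423]
eef_rot: [3.138, 0.005, 2.934]
ft_force: [0.2, -0.3, -0.4]
width: 1.003
```

```bash
python3 - <<'E'
from h import *
shot('wrist','w5'); o=r.get_obs(); print(o['ee_pos'],o['eef_rot'])
E
```

```text
[0.62676531 0.1372097  0.14021698] [3.13912953e+00 2.14338740e-03 2.93364530e+00]
```

View pics/w5.png

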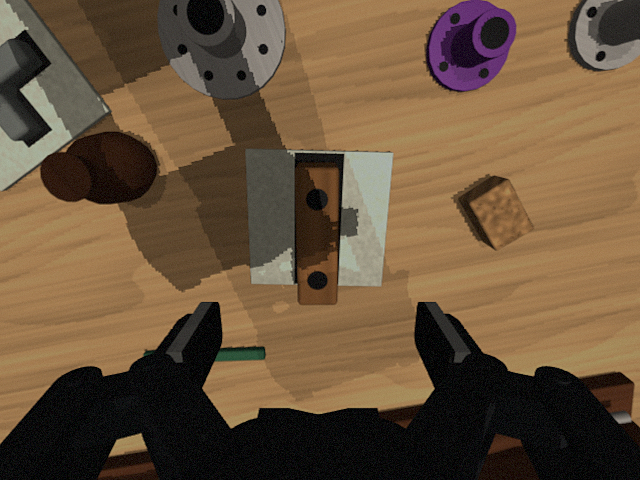

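```bash
python3 - <<'E'
from h import *
W=load('w5'); a=atz(W,317,199,.046);b=atz(W,317.5,281,.046);print((a+b)/2,np.linalg.norm(a-b))
P=[atz(W,*p,.006)[:2] for p in [(246,150),(392,152),(382,287),(251,284)]];print(np.mean(P,0))
E
```

```text
[0.62860326 0.13646888 0.046     ] 0.06484441202222575
[0.62496408 0.13779382]
```

play_rows(
  deltas=[
    [1, -1.4, -0.3, 0, 0],
    [1, -2.8, -0.6, 0, 0],
    [1, -4.2, -1, 0, 0],
    [1, -5.23, -1.23, -0.5, 0],
    [1, -5.23, -1.23, -1.6, 0],
    [1, -5.23, -1.23, -3, 0],
    [1, -5.23, -1.23, -4, 0],
    [1, -5.23, -1.23, -4.2, 0],
  ],
)

```text
clock: 11.7
ee_pos: [0.4681, 0.1, 0.0114]
eef_rot: [3.141, -0.002, 2.934]
ft_force: [-0.7, -0.2, 1.0]
width: 0.998
```

play_rows(
  deltas=[
    [-1, 0, 0, 0, 0],
    [-1, 0, 0, 0, 0],
    [-1, 0, 0, 0, 0],
    [-1, 0, 0, 0, 0],
    [-1, 0, 0, 0, 0],
    [-1, 0, 0, 0, 0],
  ],
)

```text
clock: 12.45
ee_pos: [0.4687, 0.1, 0.0126]
eef_rot: [3.141, -0.001, 2.934]
ft_force: [-2.0, 0.4, 6.9]
width: 0.399
```

play_rows(
  deltas=[
    [-1, 0, 0, 1.3, 0],
    [-1, 0, 0, 2.6, 0],
    [-1, 0, 0, 3.9, 0],
    [-1, 0, 0, 4.6, 0],
    [-1, 0, 0, 4.6, 0],
  ],
)

```text
clock: 13.08
ee_pos: [0.4691, 0.1001, 0.1514]
eef_rot: [3.14, 0.001, 2.934]
ft_force: [-0.0, 0.2, -6.7]
width: 0.395
```

```bash
python3 - <<'E'
from h import *
shot('wrist','w6'); o=r.get_obs(); print(o['ee_pos'],o['eef_rot'])
E
```

```text
[0.46854322 0.10002156 0.14987551] [ 3.14064392e+00 -1.09615278e-03  2.93372284e+00]
```

View pics/w6.png

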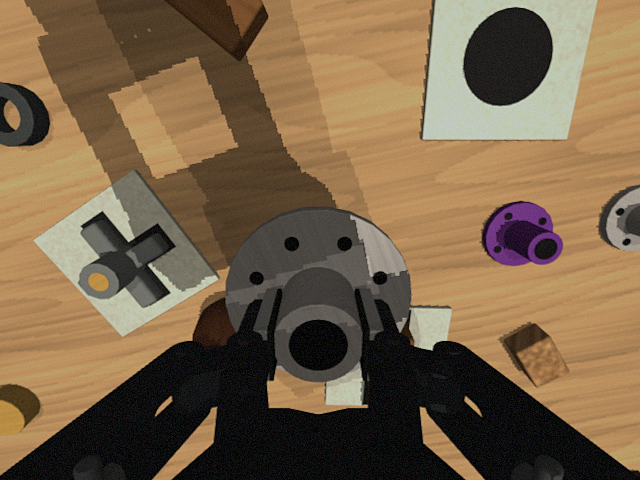

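play_rows(
  deltas=[
    [-1, 0.1, -1.5, 0, 0],
    [-1, 0.2, -3, 0, 0],
    [-1, 0.35, -4.5, 0, 0],
    [-1, 0.5, -6.2, 0, 0],
    [-1, 0.6, -8, 0, 0],
    [-1, 0.7, -9.8, 0, 0],
    [-1, 0.8, -11.6, 0, 0],
    [-1, 0.9, -12.5, 0, 0],
  ],
)

```text
clock: 14.12
ee_pos: [0.4945, -0.2771, 0.1471]
eef_rot: [3.14, -0.004, 2.932]
ft_force: [0.1, 0.6, -6.0]
width: 0.397
```

play_rows(
  deltas=[
    [-1, 0, 0, 0, 0],
    [-1, 0, 0, 0, 0],
  ],
)

```text
clock: 14.38
ee_pos: [0.4939, -0.2765, 0.1451]
eef_rot: [3.139, -0.007, 2.932]
ft_force: [-0.3, 0.4, -7.0]
width: 0.399
```

```bash
python3 - <<'E'
from h import *
W=load('w6'); print('psmall',atz(W,508,56,.006),'hub',atz(W,318,345,.1813))
shot('wrist','w7'); o=r.get_obs(); print(o['ee_pos'],o['eef_rot'])
E
```

```text
psmall [0.36922314 0.27008863 0.006     ] hub [0.47083664 0.09922732 0.1813    ]
[ 0.49417172 -0.27628621  0.1457355 ] [ 3.13890757 -0.00618309  2.93214692]
```

View pics/w7.png

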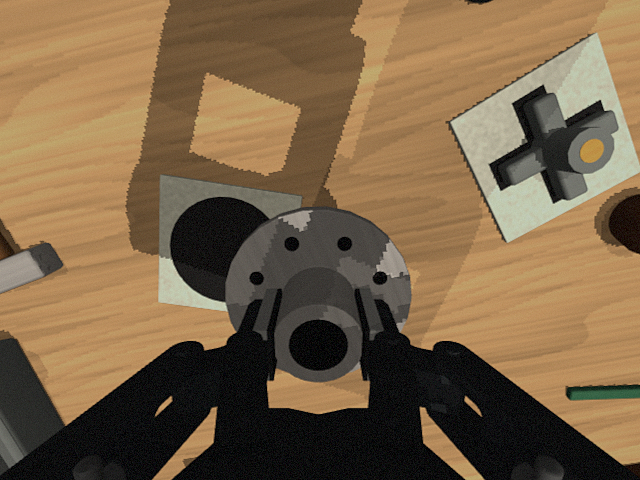

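```bash
python3 - <<'E'
from h import *
W=load('w7'); print(proj(W,[.5012,-.3611,.006]),atz(W,221,249,.006), [proj(W,[.5012+.05*c,-.3611+.05*s,.006]) for c,s in [(-.97,.24),(-.24,-.97),(.97,-.24)]])
E
```

```text
(np.float64(227.06035283394306), np.float64(253.09824272203093)) [ 0.49634595 -0.36525462  0.006     ] [(np.float64(224.19374085863086), np.float64(197.73834849043664)), (np.float64(170.87242305625375), np.float64(251.43090195952402)), (np.float64(229.65313552001305), np.float64(303.16995682303286))]
```

play_rows(
  deltas=[
    [-1, 0.1, -1.2, 0, 0],
    [-1, 0.2, -2.4, 0, 0],
    [-1, 0.2, -2.82, -0.8, 0],
    [-1, 0.2, -2.82, -1.8, 0],
    [-1, 0.2, -2.82, -2.4, 0],
    [-1, 0.2, -2.82, -2.4, 0],
  ],
)

```text
clock: 15.18
ee_pos: [0.4998, -0.3598, 0.0726]
eef_rot: [3.138, -0.008, 2.933]
ft_force: [0.2, -0.7, -5.4]
width: 0.397
```

```bash
python3 - <<'E'
from h import *
shot('wrist','w8'); o=r.get_obs(); print(o['ee_pos'],o['eef_rot'])
E
```

```text
[ 0.50034589 -0.360365    0.0740272 ] [ 3.13880439 -0.006375    2.93290376]
```

View pics/w8.png

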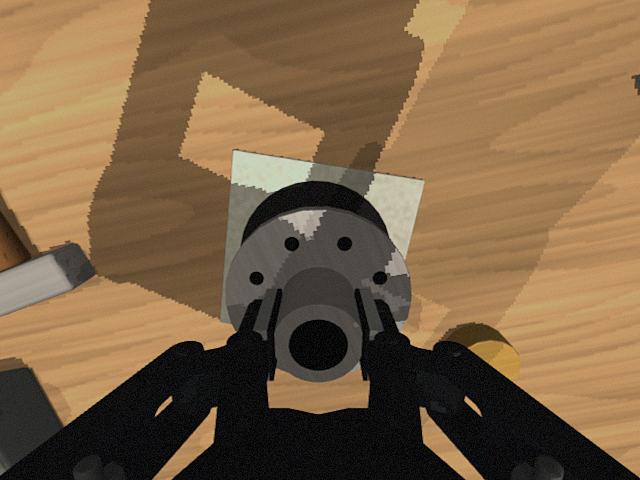

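play_rows(
  deltas=[
    [-1, 0, 0, -0.8, 0],
    [-1, 0, 0, -1.4, 0],
    [-1, 0, 0, -1.7, 0],
    [-1, 0, 0, -1.78, 0],
    [-1, 0, 0, -1.8, 0],
    [-1, 0, 0, -1.8, 0],
  ],
)

```text
clock: 15.98
ee_pos: [0.5006, -0.3606, 0.0206]
eef_rot: [3.139, -0.006, 2.933]
ft_force: [0.4, -0.3, -5.6]
width: 0.396
```

play_rows(
  deltas=[
    [0.3, 0, 0, 0, 0],
    [0.6, 0, 0, 0, 0],
    [0.9, 0, 0, 0, 0],
    [1, 0, 0, 0, 0],
    [1, 0, 0, 1.5, 0],
    [1, 0, 0, 3, 0],
    [1, 0, 0, 4, 0],
    [1, 0, 0, 4, 0],
  ],
)

```text
clock: 16.98
ee_pos: [0.5014, -0.3612, 0.1435]
eef_rot: [3.141, -0.002, 2.933]
ft_force: [0.1, 1.4, -0.2]
width: 1.004
```

```bash
python3 - <<'E'
from h import *
shot('wrist','w9'); o=r.get_obs(); print(o['ee_pos'],o['eef_rot'])
E
```

```text
[ 0.50087158 -0.36076523  0.14149147] [ 3.13988411 -0.00409486  2.93287934]
```

View pics/w9.png

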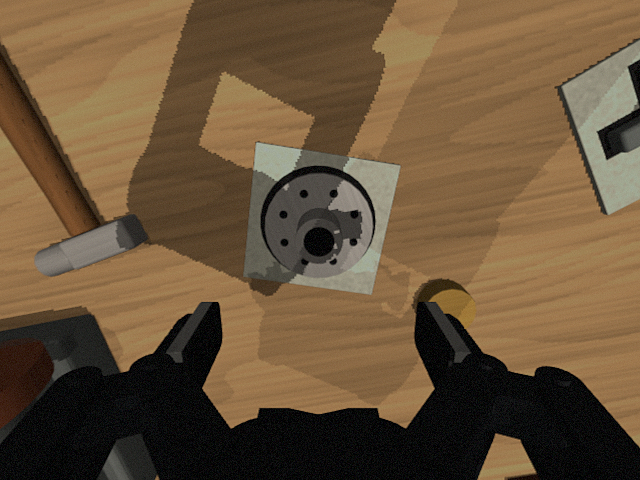

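play_rows(
  deltas=[
    [1, 0, 1.7, 0.2, -0.4],
    [1, 0, 3.4, 0.3, -1],
    [1, 0, 5.1, 0.3, -1.6],
    [1, 0, 6.8, 0.3, -2.4],
    [1, 0, 8.5, 0.3, -3.2],
    [1, 0, 10.2, 0.3, -4],
    [1, 0, 11.9, 0.3, -4.8],
    [1, 0, 13.6, 0.3, -4.8],
  ],
)

```text
clock: 18.02
ee_pos: [0.5002, 0.0488, 0.1492]
eef_rot: [3.141, -0.005, 2.093]
ft_force: [0.3, 0.7, -0.6]
width: 0.999
```

play_rows(
  deltas=[
    [1, 0, 1.7, 0, 0],
    [1, 0, 3.4, 0, 0],
    [1, 0.2, 5.1, 0, 0],
    [1, 0.4, 6.8, 0, 0],
    [1, 0.6, 8, 0, 0],
    [1, 0.6, 9, 0, 0],
    [1, 0.6, 9, 0, 0],
  ],
)

```text
clock: 18.9
ee_pos: [0.5175, 0.3202, 0.1473]
eef_rot: [-3.139, -0.005, 2.095]
ft_force: [1.2, 0.4, -0.7]
width: 1.003
```

```bash
python3 - <<'E'
from h import *
shot('wrist','w10'); o=r.get_obs(); print(o['ee_pos'],o['eef_rot'],o['joint_pos'])
E
```

```text
[0.51759283 0.31916342 0.14757095] [-3.13968487 -0.00463939  2.09409346] [ 0.50841227  0.00708857  1.69188184  0.00464743  1.44460024 -0.01547878]
```

View pics/w10.png

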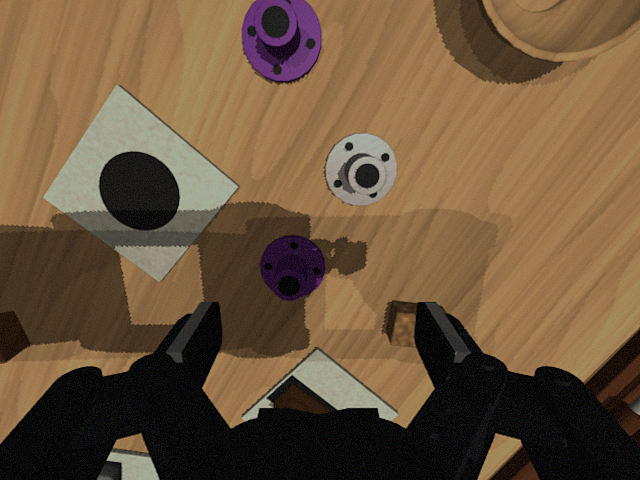

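```bash
python3 - <<'E'
from h import *
W=load('w10'); print(atz(W,367,175.5,.044),atz(W,139,190,.006))
f=cv2.imread('pics/w10.png')[110:230,280:440];cv2.imwrite('pics/c10.png',cv2.resize(f,None,fx=4,fy=4))
E
```

```text
[0.52440225 0.37934572 0.044     ] [0.37005312 0.27062812 0.006     ]
```

View pics/c10.png

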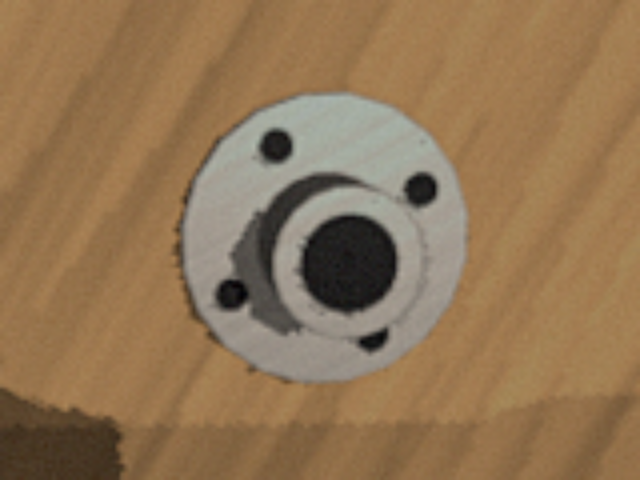

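play_rows(
  deltas=[
    [1, 0.1, 1, 0, 0],
    [1, 0.25, 2.03, 0, 0],
    [1, 0.25, 2.03, -1, 0],
    [1, 0.25, 2.03, -2.2, 0],
    [1, 0.25, 2.03, -3.5, 0],
    [1, 0.25, 2.03, -4.2, 0],
    [1, 0.25, 2.03, -4.4, 0],
    [1, 0.25, 2.03, -4.4, 0],
  ],
)

```text
clock: 19.95
ee_pos: [0.5255, 0.3801, 0.0164]
eef_rot: [-3.14, -0.005, 2.094]
ft_force: [-0.0, -0.2, 0.8]
width: 1.002
```

play_rows(
  deltas=[
    [-1, 0, 0, 0, 0],
    [-1, 0, 0, 0, 0],
    [-1, 0, 0, 0, 0],
    [-1, 0, 0, 0, 0],
    [-1, 0, 0, 0, 0],
    [-1, 0, 0, 0, 0],
  ],
)

```text
clock: 20.7
ee_pos: [0.5257, 0.3803, 0.0171]
eef_rot: [-3.141, -0.005, 2.094]
ft_force: [-1.1, -1.1, 5.7]
width: 0.3
```

play_rows(
  deltas=[
    [-1, 0, 0, 1.3, 0],
    [-1, 0, 0, 2.6, 0],
    [-1, 0, 0, 3.6, 0],
    [-1, -1.3, -0.9, 3.8, 0],
    [-1, -2.6, -1.9, 3.8, 0],
    [-1, -3.9, -2.8, 3.8, 0],
    [-1, -4.4, -3.1, 3.8, 0],
    [-1, -4.4, -3.1, 3.8, 0],
  ],
)

```text
clock: 21.7
ee_pos: [0.3932, 0.287, 0.1313]
eef_rot: [3.141, -0.005, 2.094]
ft_force: [1.0, 0.2, -2.2]
width: 0.302
```

```bash
python3 - <<'E'
from h import *
shot('wrist','w11'); o=r.get_obs(); print(o['ee_pos'],o['eef_rot'],o['joint_pos'])
E
```

```text
[0.39383589 0.2873329  0.1312666 ] [ 3.14122541 -0.00476053  2.09395971] [ 0.57515237 -0.25952887  1.96002184  0.0047755   1.44048701  0.05137078]
```

View pics/w11.png

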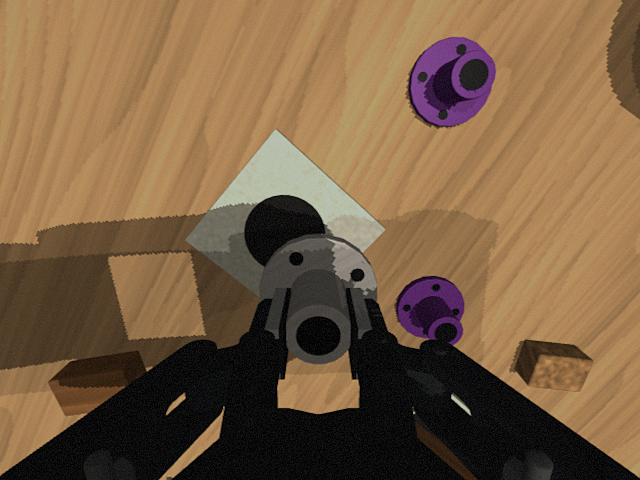

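play_rows(
  deltas=[
    [-1, -0.4, -0.3, 0, 0],
    [-1, -0.79, -0.61, -0.4, 0],
    [-1, -0.79, -0.61, -1.4, 0],
    [-1, -0.79, -0.61, -2.4, 0],
    [-1, -0.79, -0.61, -3.2, 0],
    [-1, -0.79, -0.61, -3.5, 0],
    [-1, -0.79, -0.61, -3.55, 0],
    [-1, -0.79, -0.61, -3.55, 0],
  ],
)

```text
clock: 22.75
ee_pos: [0.3705, 0.2693, 0.0256]
eef_rot: [3.14, -0.005, 2.094]
ft_force: [0.2, -0.0, -1.4]
width: 0.307
```

play_rows(
  deltas=[
    [-1, 0, 0, -0.03, 0],
    [0.3, 0, 0, -0.03, 0],
    [0.6, 0, 0, -0.03, 0],
    [1, 0, 0, 0, 0],
    [1, 0, 0, 1.5, 0],
    [1, 0, 0, 3, 0],
    [1, 0, 0, 4, 0],
    [1, 0, 0, 4, 0],
  ],
)

```text
clock: 23.75
ee_pos: [0.3713, 0.2698, 0.1482]
eef_rot: [3.136, -0.005, 2.094]
ft_force: [-0.3, -0.5, 0.2]
width: 1.001
```

```bash
python3 - <<'E'
from h import *
shot('wrist','w12'); o=r.get_obs(); print(o['ee_pos'],o['eef_rot'],o['joint_pos'])
E
```

```text
[0.37081378 0.2694807  0.14638703] [ 3.13846341 -0.00492901  2.09401873] [ 0.56975713 -0.34241958  1.99946271  0.00479732  1.48119537  0.04612118]
```

View pics/w12.png

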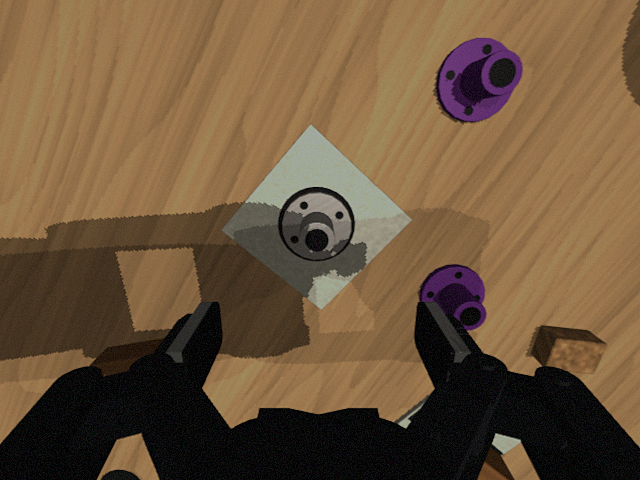

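Small plate centred on its disc. Final check with the fixed cameras.

```bash
python3 - <<'E'
from h import *
shot('scene','scF');shot('side','siF')
a=cv2.imread('pics/scF.png')[170:370,110:490];cv2.imwrite('pics/f1.png',cv2.resize(a,None,fx=2,fy=2,interpolation=2))
a=cv2.imread('pics/siF.png')[130:400,210:460];cv2.imwrite('pics/f2.png',cv2.resize(a,None,fx=2,fy=2,interpolation=2))
E
```

```text
(no output)
```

View pics/f1.png

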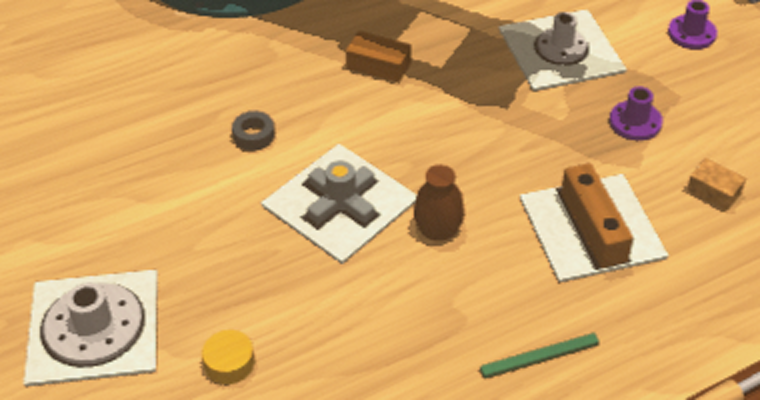

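View pics/f2.png

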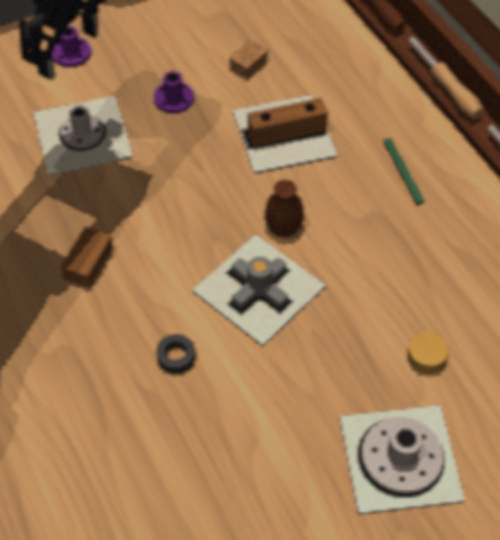

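```bash
python3 - <<'E'
from h import *
S=load('scF');D=load('siF')
s=lambda x,y:(S,110+x/2,170+y/2); d=lambda x,y:(D,210+x/2,130+y/2)
a=tri(s(586,180),d(266,117));b=tri(s(611,223),d(310,107));print('block',a,b,(a+b)/2,'pad .6255 .1370',np.degrees(np.arctan2(*(b-a)[1::-1])))
print('large',tri(s(87,297),d(407,438)),'pad .501 -.361');print('cross',tri(s(340,171),d(260,267)),'pad .470 -.080');print('small',tri(s(566,18),d(79,112)),'pad .370 .269')
print('vase',tri(s(439,176),d(286,189)),'was .546 -.002')
print(r.get_obs()['joint_vel'].round(3))
E
```

```text
block [0.59824246 0.14440614 0.04335103] [0.66053943 0.13103533 0.04533975] [0.62939094 0.13772074 0.04434539] pad .6255 .1370 -12.11362748631146
large [ 0.50254795 -0.35929893  0.04804766] pad .501 -.361
cross [ 0.46873099 -0.07762518  0.04740345] pad .470 -.080
small [0.37141786 0.2722858  0.04748029] pad .370 .269
vase [ 0.54631714 -0.00370185  0.0756613 ] was .546 -.002
[ 0.001  0.004  0.005  0.     0.002 -0.   ]
```

All within about 4 mm; handing in.

```bash
python3 -c "
from cell import r
print(r.sign_off())"
```

```text
the job is handed in; nothing more can be done
None
```

I placed all four accessories on their own boards and handed the job in at about 24 s of the 109 s allowed. The hand-in gives no verdict.

The last checks, from the two fixed cameras and the wrist camera:

| Item | Distance from board centre | Other |
|---|---|---|
| Large faceplate | about 2 mm | flat on the board |
| Small faceplate | about 4 mm | flat on the board |
| Clamp handle | about 3 mm | turned 20° to match; aligned with its silhouette in the wrist view |
| Wooden block | about 4 mm along its length | within about 1° of its bar |

- **Heights:** the tops measured 44–48 mm, against 46–50 mm expected on the boards. That fits all four resting on their boards.
- **Vase and purple plates:** the vase is upright and within about 2 mm of where it was. I did not touch the purple look-alikes.
- **Disagreement:** the two fixed cameras gave board positions about 4–5 mm apart, so I used averages checked against the wrist camera. The distances above are good to a few millimetres, against the 12 mm limit.

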